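Press a pair of stacked heels and hold the press down

ROBOT

A 7-joint arm with a two-finger parallel gripper is mounted at the origin on the work surface. World frame = base frame: x ahead of the robot, y to its left, z up, the work surface at z = 0. Lengths are in mm, angles in degrees, forces in N, time in s.
With the tool pointing down it reaches from about 425 to 825 mm from the base axis. Payload 3.6 kg.
Tool frame: the origin (TCP) lies between the finger pads; the fingertips stand 22 mm ahead of it and the grasp point (between the pads) lies 3 mm ahead of it; z points along the fingers, x is the direction in which the jaws open and shut, and the axes are right-handed (so a half turn about z gives the same grasp; the last joint's range is limited). The gripper opens to 93 mm and grips with 3 to 60 N. Pads are 15 mm wide; open, the fingers measure 128 mm over their backs; the gripper's body (75 mm by 188 mm) begins 65 mm behind the grasp point.
Start: joints at [-76.347, 35.231, -0.722, 81.555, 0.464, 63.22, -2.315], TCP at [170.084, 627.324, 240.64] pointing down, gripper open.
Joint ranges: [-178.69, 178.69], [-17.37, 117.87], [-77.05, 75.6], [15.02, 138.74], [-78.02, 258.01], [0.78, 113.62], [-162.83, 162.83]. Speed limits (degrees/s): [159.86, 159.86, 180, 180, 180, 180, 180].

INTERFACE

Orientations are given as a 3x3 rotation matrix whose columns are the frame's x, y, z axes.
In Python, from station import r gives the robot as it stands.
- The arm moves only by the tool step_arm, never from a script. Its arguments are lists of equal length, an entry for each row: "travel": the shift along the tool's x, y, z in mm, a list of three; "angular": the turn, a rotation vector about the tool's x, y, z in rad, a list of three; "claw": the finger opening in mm, from 0 to 93. A call has exactly 8 rows; each row is the pose to reach, as a shift and turn from the pose commanded when the call began, along the tool's axes at that moment; what a row does not reach only later rows make up. A row lasts 1/12 s, in which the tool goes at most 41.7 mm and 7.16 degrees, less where a joint would pass 70% of its speed; a pose out of reach is approached as far as the arm can. A call with a gripper value outside its range is refused whole. The fingers move at their own pace and stop on an object; "grip_force" is the grip in N (left out, the last holds). Time passes only in rows, so rows that repeat a pose let the fingers close, or fill a call up. It gives the time, the measured TCP pose, the force and the opening at its end, in the units of the state.
- r.read_state(): the state, without advancing time (a new reading comes with each control period).
- r.get_image(name): name is "scene" or "side" or "wrist"; returns the picture (420x560x3 uint8, red, green, blue); there is no depth.
- r.get_calibration(name): a dict with "vfov" (degrees; the focal length in pixels is half the picture's height over the tangent of half this angle, whatever the lens; pixels are square), "cx", "cy" (the principal point, pixels), "k1" (the pictures are not rectified: a ray, as slopes to the right and down, at radius r is drawn at 1 + k1 r^2 times it, then the intrinsics apply), "cam_to_world" (4x4, takes a point from camera to world coordinates). Camera axes: x right, y up, looking along -z (the intrinsics and any distortion apply to the point x, -y, -z); pixel columns grow to the right and rows downward; lengths in mm; the calibration is good to about 2 mm. A picture is of the moment at which its call begins: read the wrist's pose just before it. get_calibration takes no time and is no camera call; for the wrist camera it gives the pose at the moment of the call.
- r.finish_job(): hands the job in, once; it reports no verdict.
The state is a dict: "time_s": time; "qpos": joint angles; "qvel": joint speeds; "effort": joint torques, N m; "tcp_pos": TCP position; "eef_rot": TCP orientation; "contact_force": force on the tool from outside, world axes, zero at the start; "wrist_torque": the same for the moment, N m; "finger_gap": finger opening in mm.
Only numpy, scipy, OpenCV 4.12 (cv2) and the standard library are available. Lean on these libraries where they do the work, as an engineer would, in place of code of your own. Each camera call takes 0.05 s, during which the arm holds its last target. There are 200 camera calls.

TASK

Two tall stacked-leather heels have just been cemented and need clamping: stand both of them, rubber side down as they are now, side by side in the shallow tray of the bench heel press, then let go of them and pull the press's bar down so that its platen bears on both. Squeeze the pressure spring by 8 mm (within 2 mm, never to its 14 mm end stop) and keep it there: finish while still holding the bar down, because the press springs open when let go. Leave the odd low heel, the hammer, the jar and the polish tin where they are.

Things in the scene. Friction and masses are not known exactly. Their poses are not given: they have to be found in the camera images.
- press: Bench heel press, blue-grey casting fixed to the bench (never moves). Origin on the bench top (z = 0) under the middle of its tray; z up, x from tray to hinge, y along the tray. Base plate 264 (x -52 to 212) x 160 x 12 high. Open at rest: the forked lever stands upright, leaning 7 deg back, away from the tray, which is free from above.
- tray_in (a point): Middle of the tray's floor, 16 above the bench; axes as the press. Shallow steel tray, inside 60 (press x) by 120 (press y), walls 5 thick and 8 high above the floor. It takes just the two tall heels side by side along y, their middles at about y = +30 and -30.
- hinge_pin (a point): Middle of the lever's hinge pin, which lies along press y, at press x = 140, z = 68, on two cheeks at y = +-50, 86 high. The lever's two fork arms (12 wide, 20 deep, at y = +-68) swing about it; beside the hinge they are cranked, so that when level they run 37 above the pin. A stop bar 121 high stands behind the hinge at x = 200.
- lever (a joint): Turn of the lever about the pin, rad: 0 open at rest, 1.70 lying level over the tray, 1.84 at most. A return spring pushes it back to 0 all the way (2 to 4 N at the bar), so it stays down only while held.
- grip: Pull bar joining the fork's ends: round black rubber sleeve, 22 diameter, 116 long, parallel to press y, turning freely. Origin: its middle, on its axis. In the press frame at lever value q, with a = 1.70 - q: x = 140 - 240 cos a + 37 sin a, z = 68 + 240 sin a + 37 cos a; open x 208, z 301; level x -100, z 105. Can be gripped across from above all the way.
- plunger (a joint): Squeeze of the spring between lever and platen, m: 0 free, 0.014 end stop, wanted 0.008. Shown by the gap under the rod's nuts on top of the crosshead. 2 N/mm, 4 N preload. With both heels in, the platen touches at lever about 1.64; 8 mm comes at about 1.70 (level): some 15 N down on the bar; 1 mm of squeeze is 1.7 mm at the bar.
- platen: Pressing plate under the lever, aluminium with a black rubber face, 58 (press x) by 116 (y) by 10 thick, 140 from the pin; swivels a little to lie flat. Origin: middle of its pressing face, 50 above the bench with the lever level and the spring free; z points from the face to the lever.
- heel_a: One of two equal tall heels: brown leather lifts on a black rubber one, 42 high. D-shaped from above: 57 long (x), round back of radius 27 at -x, straight front at +x, 54 wide (y), sides flat from x = -1.5 to 28.5. Lowest lift 2 smaller all round, the next 1. Origin: middle of the underside, z up. 60 to 130 g. Either heel may take either half of the tray, either way round.
- heel_b: The other tall heel, equal to heel_a in every way.
- heel_low: Odd heel, not to be used: same make but low and broad, 22 high, 66 long, 62 wide. Origin: middle of its underside. Leave it.
- hammer: Hammer with a wooden handle, lying on the bench to the left, handle to its -x. Leave it.
- cement_jar: Closed jar, 72 in diameter, 85 high, standing beyond the work. Origin: middle of its underside. Leave it.
- polish_tin: Closed flat metal polish tin, 76 in diameter, 27 high. Origin: middle of its underside. Leave it.
Mind the look-alikes: they are no part of the job. What is shaped like the heel_a but green is not meant.

How it is judged:
By the outcome, as a careful person would: the job done as asked, in the order asked, and still so for the second after the job is handed in, while the arm keeps its last pose, push and grip.
It also fails if it takes over 72 s, if anything falls off the work surface, if the arm or the gripper's body presses on something with over 40 N, if the wrist force passes 120 N, or if a joint passes its speed limit or range.

## Working session

There is one attempt and no reset: what is moved stays moved. The work goes in short steps, Python scripts to look and compute and a tool call to move; the robot and the scene stay as the last step left them, time stands still between calls to the robot, and variables do not carry over. Pictures are saved under pics/ and viewed, about 8 in all and at most 12, crops included, and the job is handed in when it is done.

Besides the shell and the picture viewer there is one more tool, called after "Request:" as name(argument=value, ...) on one line, values as JSON. step_arm: Moves the arm, as the interface text tells. Its arguments: {"type":"object","properties":{"travel":{"type":"array"},"angular":{"type":"array"},"claw":{"type":"array"},"grip_force":{"type":"number"}},"required":["travel","angular","claw"]}

```bash
mkdir -p pics; ls; cat > h.py <<'E'
import numpy as np, cv2
from station import r
def save(name,fn):
    im=r.get_image(name); cv2.imwrite('pics/'+fn,cv2.cvtColor(im,cv2.COLOR_RGB2BGR)); return im
def intr(c):
    f=210/np.tan(np.radians(c['vfov'])/2); return f
def ray(c,u,v):
    f=intr(c); d=np.array([(u-c['cx'])/f,(v-c['cy'])/f]); s=d.copy()
    for _ in range(30): s=d/(1+c['k1']*(s@s))
    T=np.array(c['cam_to_world']); w=T[:3,:3]@np.array([s[0],-s[1],-1.]); return T[:3,3],w
def onz(c,u,v,z):
    o,w=ray(c,u,v); return o+w*(z-o[2])/w[2]
def proj(c,P):
    T=np.array(c['cam_to_world']); p=T[:3,:3].T@(np.array(P,float)-T[:3,3]); s=np.array([p[0]/-p[2],-p[1]/-p[2]])
    return s*(1+c['k1']*(s@s))*intr(c)+[c['cx'],c['cy']]
def tri(c1,p1,c2,p2):
    A=[];b=[]
    for c,p in((c1,p1),(c2,p2)):
        o,w=ray(c,*p); w=w/np.linalg.norm(w); M=np.eye(3)-np.outer(w,w); A.append(M);b.append(M@o)
    x=np.linalg.lstsq(np.vstack(A),np.hstack(b),rcond=None)[0]; return x
E
python3 - <<'E'
from h import *
import json
s=r.read_state(); print(s)
a=save('scene','scene0.png'); b=save('side','side0.png')
C={n:{k:(np.array(v).tolist()) for k,v in r.get_calibration(n).items()} for n in('scene','side')}
json.dump(C,open('cal.json','w'))
for n in C: print(n,C[n]['vfov'],C[n]['k1'],np.round(C[n]['cam_to_world'],2).tolist())
E
```

```text
pics
{'time_s': 0.0, 'qpos': array([-76.34513332,  35.28864101,  -0.7228068 ,  81.64049764,
         0.46377019,  63.21799203,  -2.31466956]), 'qvel': array([-3.21042140e-02, -3.69266215e-02,  3.26176910e-02,  1.54677301e-02,
        4.01422792e-03, -9.10344423e-03,  4.53003175e-05]), 'effort': array([-6.29477054e-04, -4.58942592e+01,  2.08703424e-01, -1.65750343e+01,
       -6.11075177e-02,  2.04024237e-02,  2.37774129e-04]), 'tcp_pos': array([169.9285989 , 626.64129449, 239.49275905]), 'eef_rot': array([[ 2.61674805e-01,  9.65155895e-01, -6.29099852e-04],
       [ 9.65152816e-01, -2.61675559e-01, -2.43804429e-03],
       [-2.51771287e-03,  3.07972702e-05, -9.99996830e-01]]), 'contact_force': array([ 0.13833949, -0.25318055,  0.05438038]), 'wrist_torque': array([ 0.01573651,  0.02691489, -0.01334486]), 'finger_gap': 93.55258368315037}
scene 43.32451470216888 -0.01027548851949018 [[0.48, -0.52, 0.7, 1522.4], [0.88, 0.28, -0.39, -453.03], [0.0, 0.8, 0.59, 988.71], [0.0, 0.0, 0.0, 1.0]]
side 47.65768414157043 -0.12262436024663537 [[0.66, 0.53, -0.53, -130.16], [-0.75, 0.48, -0.46, -571.77], [0.01, 0.7, 0.72, 1169.06], [0.0, 0.0, 0.0, 1.0]]
```

View pics/scene0.png

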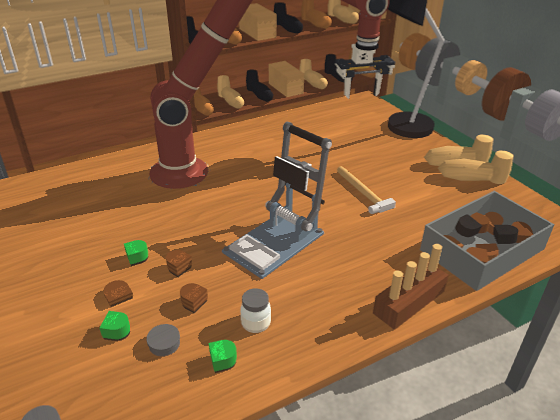

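View pics/side0.png

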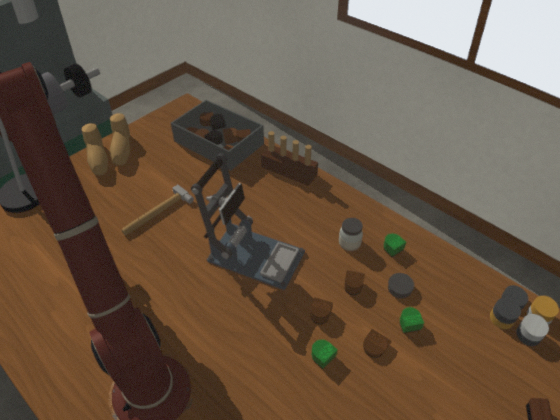

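The brown candidates in scene are (179,262), (118,292) and (194,296); in side they are (321,311), (376,343) and (354,282). The one at (118,292) looks low and broad. The green ones are not meant. I'll check this in an enlarged crop.

```bash
python3 - <<'E'
from h import *
import json
C=json.load(open('cal.json'))
a=cv2.imread('pics/scene0.png');b=cv2.imread('pics/side0.png')
A=cv2.resize(a[225:325,90:230],(800,571),interpolation=3)[:, :]
c1=cv2.resize(a[235:325,95:225],None,fx=4.5,fy=4.5,interpolation=2)[:, :585]
A=cv2.resize(a[235:320,95:215],(400,283),interpolation=2)
B=cv2.resize(b[260:360,290:400],(400,364),interpolation=2)
D=cv2.resize(a[185:275,215:335],(400,300),interpolation=2)
E=cv2.resize(b[225:290,200:310],(400,236),interpolation=2)
out=np.zeros((600,800,3),np.uint8); out[:283,:400]=A; out[:300,400:]=D; out[300:536,:400]=E; out[300:600,400:]=B[:300]
cv2.imwrite('pics/crop1.png',out)
for z in(0,42,22):
  print(z,[np.round(onz(C['scene'],*p,z)[:2]) .tolist() for p in((179,262),(118,292),(194,296))],[np.round(onz(C['side'],*p,z)[:2]).tolist() for p in((321,311),(376,343),(354,282))])
for p,q in(((179,262),(321,311)),((118,292),(376,343)),((194,296),(354,282)),((256,252),(281,263)),((305,134),(209,174))):
  print(np.round(tri(C['scene'],p,C['side'],q)))
E
```

```text
0 [[437.0, -162.0], [471.0, -342.0], [579.0, -174.0]] [[475.0, -168.0], [496.0, -344.0], [619.0, -178.0]]
42 [[483.0, -174.0], [516.0, -346.0], [619.0, -185.0]] [[454.0, -182.0], [474.0, -352.0], [592.0, -192.0]]
22 [[461.0, -168.0], [495.0, -344.0], [600.0, -180.0]] [[464.0, -175.0], [485.0, -348.0], [605.0, -185.0]]
[ 464. -172.   23.]
[ 488. -345.   15.]
[ 603. -183.   25.]
[519.  31.  14.]
[448. 226. 303.]
```

View pics/crop1.png

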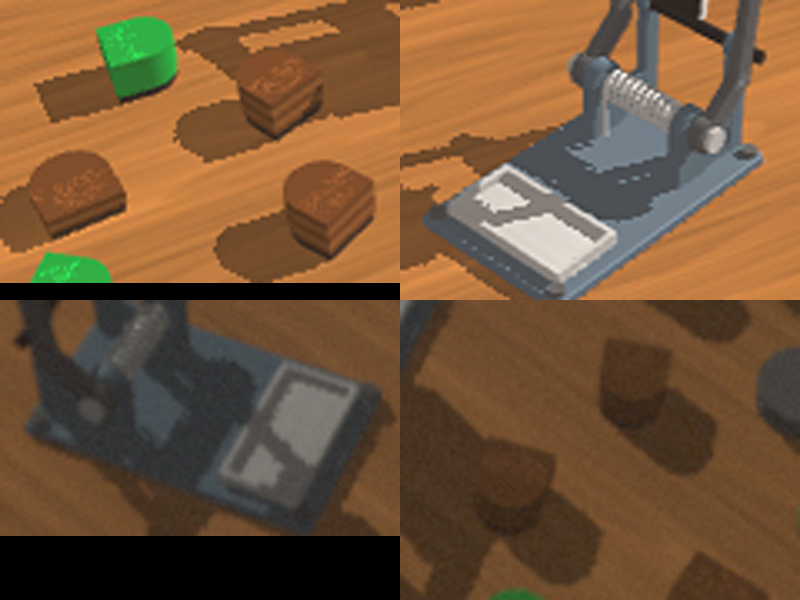

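The tall heels are at (179,262) and (194,296), about (464,-172) and (603,-183) in world coordinates. Their triangulated mid-heights of ~24 fit a 42 mm height. The one at (118,292) is the low heel (mid-height 15, broader), so it stays. Next I move over the lever, above its 312 mm top, for a close look at the tray and heels.

```bash
cat > plan.py <<'E'
import numpy as np, json, sys, os
# command pose: x,y,z,yaw(deg of tool x), tool straight down
def R(yaw):
    c,s=np.cos(np.radians(yaw)),np.sin(np.radians(yaw)); return np.array([[c,s,0],[s,-c,0],[0,0,-1.]])
def load(): return json.load(open('cmd.json')) if os.path.exists('cmd.json') else [170.084,627.324,240.64,74.83]
def plan(wps,step=38,deg=6.5,start=None,commit=True):
    """wps: (x,y,z,yaw,claw,hold_rows[,step])"""
    cur=np.array(start or load(),float); rows=[]
    for w in wps:
        t=np.array(w[:4],float); st=w[6] if len(w)>6 else step
        n=max(1,int(np.ceil(max(np.linalg.norm(t[:3]-cur[:3])/st,abs(t[3]-cur[3])/deg))))
        for i in range(n): rows.append((cur+(t-cur)*(i+1)/n,w[4]))
        rows+= [(t,w[4])]*w[5]; cur=t
    while len(rows)%8: rows.append(rows[-1])
    p=np.array(start or load(),float)
    for k in range(0,len(rows),8):
        T=[];A=[];G=[]
        for q,g in rows[k:k+8]:
            T.append([round(float(v),1)+0. for v in R(p[3]).T@(q[:3]-p[:3])]); A.append([0,0,round(float(-np.radians(q[3]-p[3])),3)+0.]); G.append(g)
        print(json.dumps(dict(travel=T,angular=A,claw=G)).replace('.0,',',').replace('.0]',']'))
        e=R(p[3])@np.array(T[-1]); p=np.array([*(p[:3]+e),p[3]-np.degrees(A[-1][2])])
    if commit: json.dump(p.tolist(),open('cmd.json','w'))
    print('end',np.round(p,2).tolist())
E
python3 -c "
from plan import *
plan([(200,583,400,60,93,0),(560,60,400,0,93,0)])"
```

```text
{"travel": [[-7, 8.1, -31.9], [-14, 16.2, -63.7], [-21, 24.3, -95.6], [-28, 32.4, -127.5], [-35, 40.5, -159.4], [-59.1, 69, -159.4], [-83.3, 97.5, -159.4], [-107.4, 125.9, -159.4]], "angular": [[0, 0, 0.052], [0, 0, 0.104], [0, 0, 0.155], [0, 0, 0.207], [0, 0, 0.259], [0, 0, 0.32], [0, 0, 0.382], [0, 0, 0.444]], "claw": [93, 93, 93, 93, 93, 93, 93, 93]}
{"travel": [[-9.6, 36.1, 0], [-19.1, 72.2, 0], [-28.7, 108.3, 0], [-38.3, 144.4, 0], [-47.8, 180.5, 0], [-57.4, 216.6, 0], [-67, 252.7, 0], [-76.6, 288.8, 0]], "angular": [[0, 0, 0.061], [0, 0, 0.123], [0, 0, 0.184], [0, 0, 0.246], [0, 0, 0.308], [0, 0, 0.369], [0, 0, 0.431], [0, 0, 0.492]], "claw": [93, 93, 93, 93, 93, 93, 93, 93]}
{"travel": [[8.7, 36.4, 0], [17.3, 72.7, 0], [25.9, 109, 0], [34.5, 145.4, 0], [43.1, 181.7, 0], [51.8, 218.1, 0], [51.8, 218.1, 0], [51.8, 218.1, 0]], "angular": [[0, 0, 0.062], [0, 0, 0.124], [0, 0, 0.185], [0, 0, 0.247], [0, 0, 0.308], [0, 0, 0.37], [0, 0, 0.37], [0, 0, 0.37]], "claw": [93, 93, 93, 93, 93, 93, 93, 93]}
end [560.05, 59.98, 400.04, 0.0]
```

Request:
step_arm(travel=[[-7,8.1,-31.9],[-14,16.2,-63.7],[-21,24.3,-95.6],[-28,32.4,-127.5],[-35,40.5,-159.4],[-59.1,69,-159.4],[-83.3,97.5,-159.4],[-107.4,125.9,-159.4]], angular=[[0,0,0.052],[0,0,0.104],[0,0,0.155],[0,0,0.207],[0,0,0.259],[0,0,0.32],[0,0,0.382],[0,0,0.444]], claw=[93,93,93,93,93,93,93,93])

```text
time_s: 0.77
tcp_pos: [263.9, 489.5, 400.1]
eef_rot: [[0.652, 0.758, 0.0], [0.758, -0.652, 0.0], [0.0, 0.0, -1.0]]
contact_force: [0.7, -0.2, -0.2]
finger_gap: 93.0
```

Request:
step_arm(travel=[[-9.6,36.1,0],[-19.1,72.2,0],[-28.7,108.3,0],[-38.3,144.4,0],[-47.8,180.5,0],[-57.4,216.6,0],[-67,252.7,0],[-76.6,288.8,0]], angular=[[0,0,0.061],[0,0,0.123],[0,0,0.184],[0,0,0.246],[0,0,0.308],[0,0,0.369],[0,0,0.431],[0,0,0.492]], claw=[93,93,93,93,93,93,93,93])

```text
time_s: 1.43
tcp_pos: [433.3, 242.9, 399.8]
eef_rot: [[0.933, 0.359, -0.001], [0.359, -0.933, -0.0], [-0.001, -0.0, -1.0]]
contact_force: [0.6, 1.0, 1.1]
finger_gap: 93.1
```

Request:
step_arm(travel=[[8.7,36.4,0],[17.3,72.7,0],[25.9,109,0],[34.5,145.4,0],[43.1,181.7,0],[51.8,218.1,0],[51.8,218.1,0],[51.8,218.1,0]], angular=[[0,0,0.062],[0,0,0.124],[0,0,0.185],[0,0,0.247],[0,0,0.308],[0,0,0.37],[0,0,0.37],[0,0,0.37]], claw=[93,93,93,93,93,93,93,93])

```text
time_s: 2.1
tcp_pos: [560.4, 57.4, 399.2]
eef_rot: [[1.0, -0.005, -0.001], [-0.005, -1.0, -0.001], [-0.001, 0.001, -1.0]]
contact_force: [-0.1, 0.5, 0.5]
finger_gap: 93.1
```

```bash
cat > wr.py <<'E'
from h import *
import sys,json
s=r.read_state(); c=r.get_calibration('wrist'); save('wrist',sys.argv[1])
json.dump({k:np.array(v).tolist() for k,v in c.items()},open(sys.argv[1]+'.json','w'))
print(s['time_s'],np.round(s['tcp_pos'],1),np.round(s['eef_rot'][:,0],3),np.round(s['contact_force'],1),s['finger_gap'])
print(np.round(c['cam_to_world'],2).tolist(),c['vfov'],c['k1'])
E
python3 wr.py w1.png
python3 -c "
from plan import *
plan([(560,-165,340,-10,93,1)])"
```

```text
2.1 [560.4  57.4 399.2] [ 1.    -0.005 -0.001] [-0.1  0.5  0.5] 93.09503282153688
[[1.0, 0.0, 0.0, 560.84], [-0.01, 0.97, 0.25, 125.35], [-0.0, -0.25, 0.97, 543.71], [0.0, 0.0, 0.0, 1.0]] 71.20531543361373 -0.06442015868386786
{"travel": [[0, 32.1, 8.6], [0, 64.3, 17.2], [0, 96.4, 25.7], [0, 128.6, 34.3], [0, 160.7, 42.9], [0, 192.8, 51.5], [-0.1, 225, 60], [-0.1, 225, 60]], "angular": [[0, 0, 0.025], [0, 0, 0.05], [0, 0, 0.075], [0, 0, 0.1], [0, 0, 0.125], [0, 0, 0.15], [0, 0, 0.175], [0, 0, 0.175]], "claw": [93, 93, 93, 93, 93, 93, 93, 93]}
end [559.96, -165.02, 340.04, -10.03]
```

View pics/w1.png

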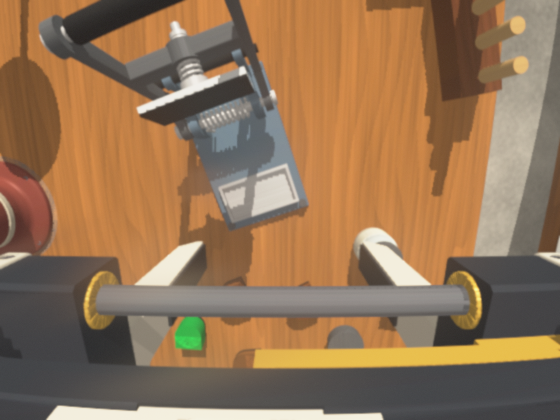

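The wrist view shows the empty tray with outer corners around (217,186), (288,164), (302,207), (232,226), and the press lying below the lever.

Request:
step_arm(travel=[[0,32.1,8.6],[0,64.3,17.2],[0,96.4,25.7],[0,128.6,34.3],[0,160.7,42.9],[0,192.8,51.5],[0,225,60],[0,225,60]], angular=[[0,0,0.025],[0,0,0.05],[0,0,0.075],[0,0,0.1],[0,0,0.125],[0,0,0.15],[0,0,0.175],[0,0,0.175]], claw=[93,93,93,93,93,93,93,93])

```text
time_s: 2.82
tcp_pos: [557.4, -170.8, 338.6]
eef_rot: [[0.983, -0.183, -0.004], [-0.183, -0.983, -0.004], [-0.003, 0.005, -1.0]]
contact_force: [-0.4, -0.8, 0.7]
finger_gap: 92.6
```

```bash
sed -i "s#open(sys.argv\[1\]+'.json'#open('pics/'+sys.argv[1]+'.json'#" wr.py; mv w1.png.json pics/; python3 wr.py w2.png
python3 - <<'E'
from h import *
import json
c=json.load(open('pics/w1.png.json'))
im=cv2.imread('pics/w1.png'); hsv=cv2.cvtColor(im,cv2.COLOR_BGR2HSV)
m=((hsv[...,1]<45)&(hsv[...,2]>95)).astype(np.uint8); roi=np.zeros_like(m); roi[155:235,205:312]=1; m*=roi
n,l,st,ce=cv2.connectedComponentsWithStats(m); print(st[1:][st[1:,4]>50].tolist())
pts=np.argwhere(m>0)[:,::-1].astype(np.float32)
W=np.array([onz(c,u,v,24)[:2] for u,v in pts],np.float32)
rect=cv2.minAreaRect(W); print('rect24',rect)
out=cv2.resize(im[150:240,200:320],(640,480),interpolation=2); mm=cv2.resize(m[150:240,200:320]*255,(640,480),interpolation=0)
cs,_=cv2.findContours(mm,0,1); cv2.drawContours(out,cs,-1,(0,0,255),1)
w2=cv2.imread('pics/w2.png')
cv2.imwrite('pics/c2.png',np.hstack([cv2.resize(out,(400,300)),cv2.resize(w2,(400,300))]))
E
```

```text
2.8167 [ 557.4 -170.8  338.6] [ 0.983 -0.183 -0.003] [-0.4 -0.8  0.7] 92.64461837148926
[[0.98, 0.18, 0.05, 570.12], [-0.18, 0.95, 0.24, -103.55], [-0.0, -0.25, 0.97, 482.84], [0.0, 0.0, 0.0, 1.0]] 71.20531543361373 -0.06442015868386786
[[205, 155, 103, 74, 5636]]
rect24 ((510.8274230957031, 55.97689437866211), (155.0338592529297, 142.2762908935547), 17.805749893188477)
```

View pics/c2.png

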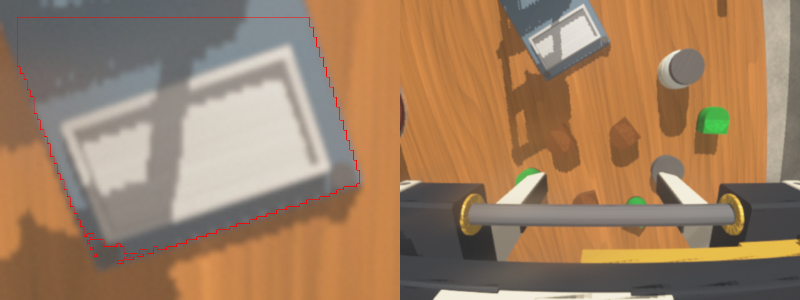

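Right half (w2): heel_a is at about (224,192) in shadow and heel_b at (315,186), with the tray at (235,55). Next I take the tray corners from both views and enlarge the heels.

```bash
python3 - <<'E'
from h import *
import json
def fit(fn,P):
    c=json.load(open('pics/%s.json'%fn)); W=np.array([onz(c,*p,24)[:2] for p in P],np.float32)
    ctr=W.mean(0); ey=(W[0]-W[1]+W[3]-W[2])/2; ex=(W[0]-W[3]+W[1]-W[2])/2
    print(fn,ctr,'len',np.linalg.norm(ey),np.linalg.norm(ex),'yaw x',np.degrees(np.arctan2(ex[1],ex[0])),'yaw y',np.degrees(np.arctan2(ey[1],ey[0])))
fit('w1.png',[(219.5,187.5),(287.6,163.5),(299,200.4),(231.5,222)])
fit('w2.png',[(182,62),(267,6),(284,56),(203,104)])
im=cv2.imread('pics/w2.png')
A=cv2.resize(im[0:110,165:305],(510,400),interpolation=2)
B=cv2.resize(im[155:230,195:345],(800,400),interpolation=2)
B=np.clip(B.astype(float)*1.6,0,255).astype(np.uint8)
out=np.zeros((600,800,3),np.uint8); out[:400]=B; out[400:600,:255]=cv2.resize(A,(255,200))
for k in range(0,150,10): cv2.putText(out,str(195+k),(int(k*5.333),395),0,.35,(255,255,255),1)
for k in range(0,75,10): cv2.putText(out,str(155+k),(0,int(k*5.333)+4),0,.35,(255,255,255),1)
cv2.imwrite('pics/c3.png',out)
E
```

```text
w1.png [517.6457   33.55651] len 129.62946 68.01626 yaw x 106.683105 yaw y -161.67111
w2.png [520.24207  25.59434] len 141.19443 68.350975 yaw x 101.82527 yaw y -161.05336
```

View pics/c3.png

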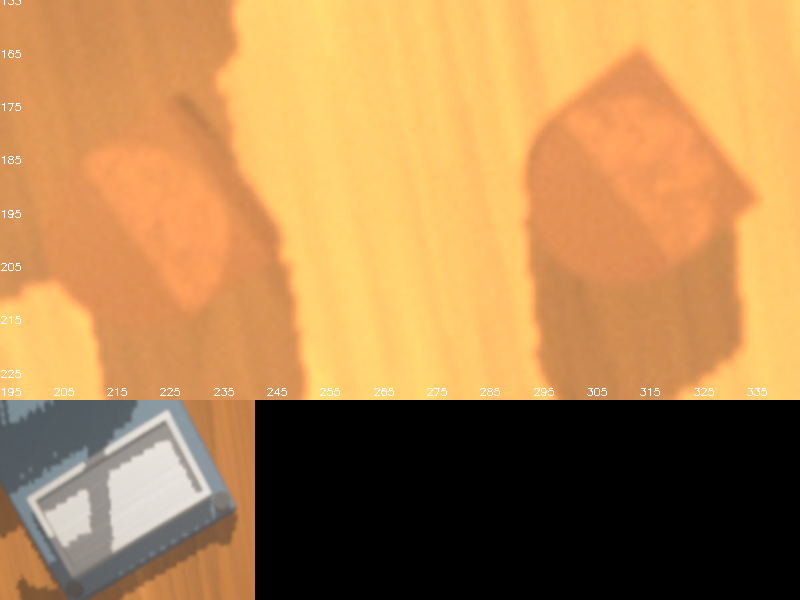

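```bash
python3 - <<'E'
from h import *
import json
c=json.load(open('pics/w2.png.json'))
for n,P in (('B',[(313.5,164),(336,192.5)]),('A',[(228.5,172),(247.5,199)])):
    a,b=[onz(c,*p,42)[:2] for p in P]; d=b-a; L=np.linalg.norm(d); d/=L; nrm=np.array([-d[1],d[0]])
    print(n,a,b,'len',L,'front yaw',np.degrees(np.arctan2(nrm[1],nrm[0])),'ctr',(a+b)/2-28.5*nrm)
for p in ((205,195),(295,195),(310,208)): print(p,onz(c,*p,42)[:2])
# scene/side check: top patch
E
```

```text
B [ 607.82978181 -145.81535956] [ 634.78617459 -194.51096418] len 55.65886292017009 front yaw 28.96756821232258 ctr [ 596.3734995  -183.96612431]
A [ 480.57517253 -134.14956574] [ 499.99692013 -179.79914184] len 49.60935474311269 front yaw 23.047470940007596 ctr [ 464.06089332 -168.13192296]
(205, 195) [ 437.02075789 -161.66620881]
(295, 195) [ 572.62177626 -186.97341521]
(310, 208) [ 591.86272055 -211.23320352]
```

```bash
python3 - <<'E'
from h import *
import json
C=json.load(open('cal.json'))
for n,p,q in(('g1',(136,252),(324,351)),('g2',(116,325),(412,320)),('g3',(223,355),(395,243)),('tin',(163,340),(401,286)),('jar',(256,311),(351,235)),):
  print(n,np.round(tri(C['scene'],p,C['side'],q)))
from plan import *
plan([(597,-184,120,29,88,0),(597,-184,33,29,88,2,25)])
E
```

```text
g1 [ 372. -260.   27.]
g2 [ 606. -381.   27.]
g3 [ 807. -194.   29.]
tin [ 691. -295.   15.]
jar [734. -75.  38.]
{"travel": [[5.7, 1.7, 31.4], [11.4, 3.5, 62.9], [17.1, 5.2, 94.3], [22.7, 7, 125.7], [28.4, 8.7, 157.2], [34.1, 10.5, 188.6], [39.8, 12.2, 220], [39.8, 12.2, 241.8]], "angular": [[0, 0, -0.097], [0, 0, -0.195], [0, 0, -0.292], [0, 0, -0.389], [0, 0, -0.487], [0, 0, -0.584], [0, 0, -0.681], [0, 0, -0.681]], "claw": [88, 88, 88, 88, 88, 88, 88, 88]}
{"travel": [[0, 0, 21.7], [0, 0, 43.5], [0, 0, 65.2], [0, 0, 65.2], [0, 0, 65.2], [0, 0, 65.2], [0, 0, 65.2], [0, 0, 65.2]], "angular": [[0, 0, 0], [0, 0, 0], [0, 0, 0], [0, 0, 0], [0, 0, 0], [0, 0, 0], [0, 0, 0], [0, 0, 0]], "claw": [88, 88, 88, 88, 88, 88, 88, 88]}
end [597.02, -183.96, 33.04, 28.99]
```

Request:
step_arm(travel=[[5.7,1.7,31.4],[11.4,3.5,62.9],[17.1,5.2,94.3],[22.7,7,125.7],[28.4,8.7,157.2],[34.1,10.5,188.6],[39.8,12.2,220],[39.8,12.2,241.8]], angular=[[0,0,-0.097],[0,0,-0.195],[0,0,-0.292],[0,0,-0.389],[0,0,-0.487],[0,0,-0.584],[0,0,-0.681],[0,0,-0.681]], claw=[88,88,88,88,88,88,88,88])

```text
time_s: 3.53
tcp_pos: [597.9, -180.0, 95.8]
eef_rot: [[0.871, 0.492, -0.001], [0.492, -0.871, 0.003], [0.001, -0.003, -1.0]]
contact_force: [-0.1, 0.8, -0.2]
finger_gap: 88.0
```

```bash
python3 wr.py w3.png
```

```text
3.5333 [ 597.9 -180.    95.8] [0.871 0.492 0.001] [-0.1  0.8 -0.2] 88.00628563711035
[[0.87, -0.48, -0.12, 564.85], [0.49, 0.85, 0.21, -121.45], [0.0, -0.24, 0.97, 240.6], [0.0, 0.0, 0.0, 1.0]] 71.20531543361373 -0.06442015868386786
```

View pics/w3.png

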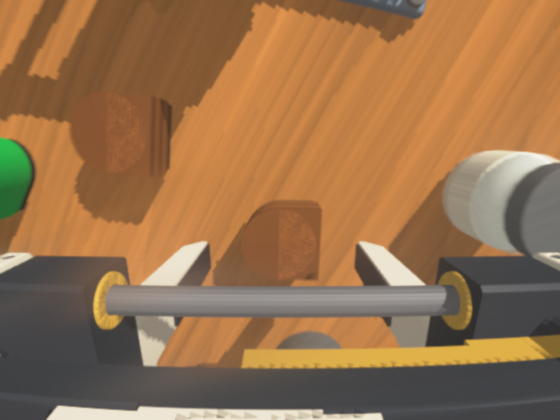

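```bash
python3 - <<'E'
from h import *
import json
c=json.load(open('pics/w3.png.json'))
for n,P in (('B',[(321,204),(319.5,278)]),('A',[(152,96),(150,177)])):
    a,b=[onz(c,*p,42)[:2] for p in P]; d=b-a; L=np.linalg.norm(d); d/=L; nrm=np.array([-d[1],d[0]])
    print(n,a,b,'len',L,'front yaw',np.degrees(np.arctan2(nrm[1],nrm[0])),'ctr',(a+b)/2-28.5*nrm)
    if n=='B': q=onz(c,243,243,42)[:2]; print('B back',q,q+28.5*nrm)
    else: q=onz(c,72,131,42)[:2]; print('A back',q,q+28.5*nrm)
E
```

```text
B [ 608.57979171 -144.20710049] [ 636.67968477 -192.49529947] len 55.86908045385308 front yaw 30.19600270164262 ctr [ 597.99690627 -182.68554996]
B back [ 574.7526633 -195.9893228] [ 599.38549526 -181.65497282]
A [ 476.49773312 -136.47785454] [ 496.93678273 -185.37197156] len 52.994239572272356 front yaw 22.686233009868094 ctr [ 460.42228046 -171.91691744]
A back [ 436.17433949 -183.1278643 ] [ 462.46931695 -172.13585992]
```

```bash
python3 - <<'E'
from plan import *
json.dump([597.02,-183.96,98.24,28.99],open('cmd.json','w'))
plan([(598.5,-182,33,30,88,2,25),(598.5,-182,33,30,50,3)])
E
```

```text
{"travel": [[0.7, -0.3, 21.7], [1.5, -0.7, 43.5], [2.2, -1, 65.2], [2.2, -1, 65.2], [2.2, -1, 65.2], [2.2, -1, 65.2], [2.2, -1, 65.2], [2.2, -1, 65.2]], "angular": [[0, 0, -0.006], [0, 0, -0.012], [0, 0, -0.018], [0, 0, -0.018], [0, 0, -0.018], [0, 0, -0.018], [0, 0, -0.018], [0, 0, -0.018]], "claw": [88, 88, 88, 88, 88, 50, 50, 50]}
{"travel": [[0, 0, 0], [0, 0, 0], [0, 0, 0], [0, 0, 0], [0, 0, 0], [0, 0, 0], [0, 0, 0], [0, 0, 0]], "angular": [[0, 0, 0], [0, 0, 0], [0, 0, 0], [0, 0, 0], [0, 0, 0], [0, 0, 0], [0, 0, 0], [0, 0, 0]], "claw": [50, 50, 50, 50, 50, 50, 50, 50]}
end [598.46, -182.02, 33.04, 30.02]
```

Request:
step_arm(travel=[[0.7,-0.3,21.7],[1.5,-0.7,43.5],[2.2,-1,65.2],[2.2,-1,65.2],[2.2,-1,65.2],[2.2,-1,65.2],[2.2,-1,65.2],[2.2,-1,65.2]], angular=[[0,0,-0.006],[0,0,-0.012],[0,0,-0.018],[0,0,-0.018],[0,0,-0.018],[0,0,-0.018],[0,0,-0.018],[0,0,-0.018]], claw=[88,88,88,88,88,50,50,50], grip_force=15)

```text
time_s: 4.25
tcp_pos: [599.7, -182.1, 34.9]
eef_rot: [[0.866, 0.501, 0.003], [0.501, -0.866, -0.001], [0.002, 0.002, -1.0]]
contact_force: [-0.9, 0.1, 0.2]
finger_gap: 72.5
```

Request:
step_arm(travel=[[0,0,0],[0,0,0],[0,0,0],[0,0,0],[0,0,0],[0,0,-5],[0,0,-15],[0,0,-30]], angular=[[0,0,0],[0,0,0],[0,0,0],[0,0,0],[0,0,0],[0,0,0],[0,0,0],[0,0,0]], claw=[50,50,50,50,50,50,50,50])

```text
time_s: 4.92
tcp_pos: [597.4, -181.5, 62.2]
eef_rot: [[0.866, 0.5, -0.003], [0.5, -0.866, 0.001], [-0.002, -0.003, -1.0]]
contact_force: [0.1, -0.6, -2.1]
finger_gap: 56.9
```

```bash
python3 - <<'E'
from plan import *
json.dump([598.46,-182.02,63.04,30.02],open('cmd.json','w'))
# tray yaw 108, center (518,33): y=-30 -> (546.5,42.3); hover
plan([(590,-120,130,50,50,0),(546.5,42.3,130,108,50,2)])
E
```

```text
{"travel": [[5.9, -14.5, -16.7], [11.9, -29, -33.5], [17.8, -43.4, -50.2], [23.7, -57.9, -67], [28.5, -76, -67], [33.4, -94, -67], [38.2, -112, -67], [43.1, -130.1, -67]], "angular": [[0, 0, -0.087], [0, 0, -0.174], [0, 0, -0.262], [0, 0, -0.349], [0, 0, -0.461], [0, 0, -0.574], [0, 0, -0.686], [0, 0, -0.799]], "claw": [50, 50, 50, 50, 50, 50, 50, 50]}
{"travel": [[16.2, -9.1, 0], [32.5, -18.2, 0], [48.8, -27.3, 0], [65.1, -36.4, 0], [81.4, -45.6, 0], [81.4, -45.6, 0], [81.4, -45.6, 0], [81.4, -45.6, 0]], "angular": [[0, 0, -0.112], [0, 0, -0.225], [0, 0, -0.337], [0, 0, -0.45], [0, 0, -0.562], [0, 0, -0.562], [0, 0, -0.562], [0, 0, -0.562]], "claw": [50, 50, 50, 50, 50, 50, 50, 50]}
end [546.45, 42.29, 130.04, 108.0]
```

Gripped: the gap is 56.9 mm against a 57 mm heel, and its weight is on the wrist.

Request:
step_arm(travel=[[5.9,-14.5,-16.7],[11.9,-29,-33.5],[17.8,-43.4,-50.2],[23.7,-57.9,-67],[28.5,-76,-67],[33.4,-94,-67],[38.2,-112,-67],[43.1,-130.1,-67]], angular=[[0,0,-0.087],[0,0,-0.174],[0,0,-0.262],[0,0,-0.349],[0,0,-0.461],[0,0,-0.574],[0,0,-0.686],[0,0,-0.799]], claw=[50,50,50,50,50,50,50,50])

```text
time_s: 5.58
tcp_pos: [570.5, -47.1, 130.7]
eef_rot: [[0.24, 0.971, 0.001], [0.971, -0.24, -0.0], [-0.0, 0.001, -1.0]]
contact_force: [0.7, -0.7, -0.8]
finger_gap: 57.0
```

Request:
step_arm(travel=[[16.2,-9.1,0],[32.5,-18.2,0],[48.8,-27.3,0],[65.1,-36.4,0],[81.4,-45.6,0],[81.4,-45.6,0],[81.4,-45.6,0],[81.4,-45.6,0]], angular=[[0,0,-0.112],[0,0,-0.225],[0,0,-0.337],[0,0,-0.45],[0,0,-0.562],[0,0,-0.562],[0,0,-0.562],[0,0,-0.562]], claw=[50,50,50,50,50,50,50,50])

```text
time_s: 6.25
tcp_pos: [546.9, 40.6, 130.3]
eef_rot: [[-0.306, 0.952, 0.001], [0.952, 0.306, -0.002], [-0.002, 0.0, -1.0]]
contact_force: [0.0, -0.7, -1.2]
finger_gap: 57.0
```

```bash
python3 wr.py w4.png
```

```text
6.25 [546.9  40.6 130.3] [-0.306  0.952 -0.002] [ 0.  -0.7 -1.2] 57.00175487964742
[[-0.31, -0.92, -0.23, 482.69], [0.95, -0.3, -0.07, 20.81], [-0.0, -0.24, 0.97, 274.87], [0.0, 0.0, 0.0, 1.0]] 71.20531543361373 -0.06442015868386786
```

View pics/w4.png

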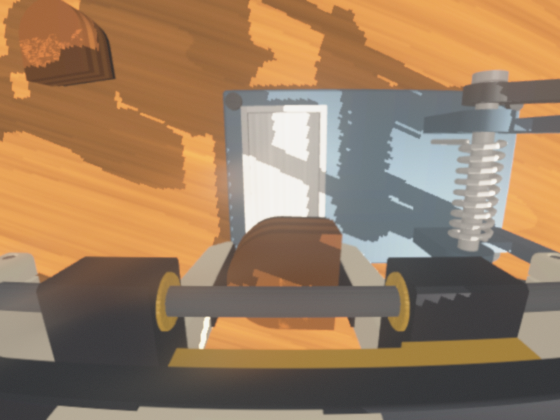

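```bash
python3 - <<'E'
from h import *
import json
c=json.load(open('pics/w4.png.json'))
im=cv2.imread('pics/w4.png').astype(int)
for v in (110,140,170,200): print(v,[ (u,*im[v,u][[2,0]]) for u in list(range(222,252,2))],'\n   ',[ (u,*im[v,u][[2,0]]) for u in list(range(314,336,2))])
for u in (260,285,310): print(u,[(v,*im[v,u][[2,0]]) for v in range(86,120,2)])
for p,z in (((242,106),24),((327,105),24),((227,92),12)): 
    w=onz(c,*p,z)[:2]; print(p,w)
E
```

```text
110 [(222, np.int64(156), np.int64(75)), (224, np.int64(119), np.int64(109)), (226, np.int64(117), np.int64(128)), (228, np.int64(119), np.int64(129)), (230, np.int64(118), np.int64(127)), (232, np.int64(114), np.int64(116)), (234, np.int64(113), np.int64(114)), (236, np.int64(114), np.int64(118)), (238, np.int64(118), np.int64(127)), (240, np.int64(142), np.int64(145)), (242, np.int64(185), np.int64(171)), (244, np.int64(187), np.int64(172)), (246, np.int64(189), np.int64(174)), (248, np.int64(194), np.int64(180)), (250, np.int64(197), np.int64(182))] 
    [(314, np.int64(243), np.int64(238)), (316, np.int64(243), np.int64(238)), (318, np.int64(243), np.int64(238)), (320, np.int64(243), np.int64(238)), (322, np.int64(244), np.int64(238)), (324, np.int64(244), np.int64(238)), (326, np.int64(231), np.int64(228)), (328, np.int64(175), np.int64(200)), (330, np.int64(169), np.int64(197)), (332, np.int64(169), np.int64(196)), (334, np.int64(169), np.int64(197))]
140 [(222, np.int64(163), np.int64(75)), (224, np.int64(153), np.int64(85)), (226, np.int64(117), np.int64(119)), (228, np.int64
[... 4076 characters left out ...]
(88, np.int64(161), np.int64(95)), (90, np.int64(138), np.int64(150)), (92, np.int64(163), np.int64(189)), (94, np.int64(166), np.int64(191)), (96, np.int64(167), np.int64(192)), (98, np.int64(162), np.int64(186)), (100, np.int64(130), np.int64(142)), (102, np.int64(126), np.int64(136)), (104, np.int64(161), np.int64(163)), (106, np.int64(242), np.int64(237)), (108, np.int64(245), np.int64(240)), (110, np.int64(243), np.int64(238)), (112, np.int64(216), np.int64(200)), (114, np.int64(204), np.int64(190)), (116, np.int64(203), np.int64(189)), (118, np.int64(198), np.int64(183))]
(242, 106) [465.63322355 -19.44038622]
(327, 105) [443.76255726  46.21767754]
(227, 92) [457.66538881 -36.72519908]
```

```bash
python3 - <<'E'
from h import *
import json
c=json.load(open('pics/w4.png.json'))
g=lambda u,v,z=24: onz(c,u,v,z)[:2]
ang=lambda d: np.degrees(np.arctan2(d[1],d[0]))
L=[g(240.3,110),g(243.3,200)]; Rr=[g(327.2,110),g(325,200)]; T=[g(260,104.9),g(310,104.4)]
print(ang(L[0]-L[1]),ang(Rr[0]-Rr[1]),ang(T[1]-T[0])+90)
cl,cr=g(240.2,105.2),g(327.3,104.3); print(cl,cr,np.linalg.norm(cl-cr))
for yaw in (107.5,108,108.5):
    a=np.radians(yaw); ex=np.array([np.cos(a),np.sin(a)]); ey=np.array([-ex[1],ex[0]])
    print(yaw,'centre',(cl+cr)/2-65*ey, 'y-30',(cl+cr)/2-95*ey,'y+30',(cl+cr)/2-35*ey)
# tool frame: held heel top front edge / sides
E
```

```text
-162.0130341932336 -161.79731302014233 198.33022326300699
[465.47150032 -21.01750175] [443.17081666  46.26817261] 70.88499464364338
107.5 centre [516.31276029  32.1712124 ] y-30 [544.92426881  41.19238638] y+30 [487.70125177  23.15003841]
108 centre [516.13983205  32.71144006] y-30 [544.67152754  41.98194989] y+30 [487.60813656  23.44093023]
108.5 centre [515.96219608  33.2501381 ] y-30 [544.41190573  42.76927779] y+30 [487.51248642  23.7309984 ]
```

```bash
python3 - <<'E'
from h import *
import json
c=json.load(open('pics/w4.png.json'))
T=np.array([546.9,40.6]); a=np.radians(108); ex=np.array([np.cos(a),np.sin(a)]); ey=np.array([-ex[1],ex[0]])
for p in ((341,222),(341,327),(229,283)):
    d=onz(c,*p,139)[:2]-T; print(p,d@ex,d@ey)
s=r.read_state(); print(s['tcp_pos'])
from plan import *
plan([(545,42,70,108,50,2),(545,42,50,108,50,2,8)])
E
```

```text
(341, 222) 28.97760980430707 29.483784583302583
(341, 327) 31.896039547894333 -28.88138996739531
(229, 283) -26.63111617556699 -2.6142652939519233
[546.9741943   40.27734472 130.17381023]
{"travel": [[0.1, -0.7, 30], [0.2, -1.5, 60], [0.2, -1.5, 60], [0.2, -1.5, 60], [0.2, -1.5, 66.7], [0.2, -1.5, 73.4], [0.2, -1.5, 80], [0.2, -1.5, 80]], "angular": [[0, 0, 0], [0, 0, 0], [0, 0, 0], [0, 0, 0], [0, 0, 0], [0, 0, 0], [0, 0, 0], [0, 0, 0]], "claw": [50, 50, 50, 50, 50, 50, 50, 50]}
{"travel": [[0, 0, 0], [0, 0, 0], [0, 0, 0], [0, 0, 0], [0, 0, 0], [0, 0, 0], [0, 0, 0], [0, 0, 0]], "angular": [[0, 0, 0], [0, 0, 0], [0, 0, 0], [0, 0, 0], [0, 0, 0], [0, 0, 0], [0, 0, 0], [0, 0, 0]], "claw": [50, 50, 50, 50, 50, 50, 50, 50]}
end [544.96, 42.02, 50.04, 108.0]
```

Request:
step_arm(travel=[[1,-1,30],[1.5,-1.5,60],[1.5,-1.5,60],[1.5,-1.5,60],[1.5,-1.5,60],[1.5,-1.5,60],[1.5,-1.5,60],[1.5,-1.5,60]], angular=[[0,0,0],[0,0,0],[0,0,0],[0,0,0],[0,0,0],[0,0,0],[0,0,0],[0,0,0]], claw=[50,50,50,50,50,50,50,50])

```text
time_s: 6.97
tcp_pos: [545.5, 43.2, 71.4]
eef_rot: [[-0.309, 0.951, 0.003], [0.951, 0.309, 0.0], [-0.001, 0.002, -1.0]]
contact_force: [-1.0, 0.3, -1.0]
finger_gap: 57.0
```

Request:
step_arm(travel=[[-0.7,0,8],[-0.7,0,13],[-0.7,0,16],[-0.7,0,18],[-0.7,0,20],[-0.7,0,20],[-0.7,0,20],[-0.7,0,20]], angular=[[0,0,0],[0,0,0],[0,0,0],[0,0,0],[0,0,0],[0,0,0],[0,0,0],[0,0,0]], claw=[50,50,50,50,50,50,50,50])

```text
time_s: 7.63
tcp_pos: [544.9, 42.6, 50.0]
eef_rot: [[-0.309, 0.951, 0.0], [0.951, 0.309, -0.0], [-0.0, 0.0, -1.0]]
contact_force: [-0.6, 1.3, -1.0]
finger_gap: 57.1
```

Request:
step_arm(travel=[[0,0,0.7],[0,0,1.3],[0,0,1.3],[0,0,1.3],[0,0,1.3],[0,0,1.3],[0,0,1.3],[0,0,1.3]], angular=[[0,0,0],[0,0,0],[0,0,0],[0,0,0],[0,0,0],[0,0,0],[0,0,0],[0,0,0]], claw=[50,50,50,60,80,80,80,80])

```text
time_s: 8.3
tcp_pos: [544.8, 42.6, 48.6]
eef_rot: [[-0.309, 0.951, -0.0], [0.951, 0.309, -0.0], [-0.0, -0.0, -1.0]]
contact_force: [0.2, -0.3, 0.3]
finger_gap: 79.0
```

```bash
python3 - <<'E'
from plan import *
json.dump([544.78,42.58,48.74,108.0],open('cmd.json','w'))
# heel A (461.5,-172) yaw 23
plan([(544.8,42.6,130,108,82,0),(461.5,-172,110,24,82,0),(461.5,-172,80,24,82,1)],step=33,deg=6.7)
E
```

```text
{"travel": [[0, 0, -27.1], [0, 0, -54.2], [0, 0, -81.3], [-13.7, -11.2, -79.7], [-27.4, -22.4, -78.2], [-41.1, -33.6, -76.6], [-54.9, -44.8, -75.1], [-68.6, -56, -73.6]], "angular": [[0, 0, 0], [0, 0, 0], [0, 0, 0], [0, 0, 0.113], [0, 0, 0.226], [0, 0, 0.338], [0, 0, 0.451], [0, 0, 0.564]], "claw": [82, 82, 82, 82, 82, 82, 82, 82]}
{"travel": [[-17.5, -2.1, 1.6], [-35.1, -4.2, 3.1], [-52.7, -6.3, 4.6], [-70.3, -8.5, 6.2], [-87.9, -10.6, 7.7], [-105.4, -12.7, 9.3], [-123, -14.9, 10.8], [-140.6, -17, 12.3]], "angular": [[0, 0, 0.113], [0, 0, 0.225], [0, 0, 0.338], [0, 0, 0.451], [0, 0, 0.564], [0, 0, 0.677], [0, 0, 0.789], [0, 0, 0.902]], "claw": [82, 82, 82, 82, 82, 82, 82, 82]}
{"travel": [[0, 0, 30], [0, 0, 30], [0, 0, 30], [0, 0, 30], [0, 0, 30], [0, 0, 30], [0, 0, 30], [0, 0, 30]], "angular": [[0, 0, 0], [0, 0, 0], [0, 0, 0], [0, 0, 0], [0, 0, 0], [0, 0, 0], [0, 0, 0], [0, 0, 0]], "claw": [82, 82, 82, 82, 82, 82, 82, 82]}
end [461.48, -172.0, 80.04, 24.0]
```

Request:
step_arm(travel=[[0,0,-27.1],[0,0,-54.2],[0,0,-81.3],[-13.7,-11.2,-79.7],[-27.4,-22.4,-78.2],[-41.1,-33.6,-76.6],[-54.9,-44.8,-75.1],[-68.6,-56,-73.6]], angular=[[0,0,0],[0,0,0],[0,0,0],[0,0,0.113],[0,0,0.226],[0,0,0.338],[0,0,0.451],[0,0,0.564]], claw=[82,82,82,82,82,82,82,82])

```text
time_s: 8.97
tcp_pos: [512.4, -40.7, 122.4]
eef_rot: [[0.252, 0.968, 0.0], [0.968, -0.252, -0.0], [-0.0, 0.0, -1.0]]
contact_force: [-0.9, -0.4, -0.6]
finger_gap: 82.2
```

Request:
step_arm(travel=[[-17.5,-2.1,1.6],[-35.1,-4.2,3.1],[-52.7,-6.3,4.6],[-70.3,-8.5,6.2],[-87.9,-10.6,7.7],[-105.4,-12.7,9.3],[-123,-14.9,10.8],[-140.6,-17,12.3]], angular=[[0,0,0.113],[0,0,0.225],[0,0,0.338],[0,0,0.451],[0,0,0.564],[0,0,0.677],[0,0,0.789],[0,0,0.902]], claw=[82,82,82,82,82,82,82,82])

```text
time_s: 9.63
tcp_pos: [461.2, -172.6, 110.0]
eef_rot: [[0.916, 0.402, -0.0], [0.402, -0.916, 0.0], [0.0, -0.0, -1.0]]
contact_force: [0.4, -0.6, 0.0]
finger_gap: 81.4
```

Request:
step_arm(travel=[[0,0,15],[0,0,15],[0,0,15],[0,0,15],[0,0,15],[0,0,15],[0,0,15],[0,0,15]], angular=[[0,0,0],[0,0,0],[0,0,0],[0,0,0],[0,0,0],[0,0,0],[0,0,0],[0,0,0]], claw=[82,82,82,82,82,82,82,82])

```text
time_s: 10.3
tcp_pos: [461.9, -171.8, 95.4]
eef_rot: [[0.913, 0.407, 0.001], [0.407, -0.913, -0.0], [0.0, 0.0, -1.0]]
contact_force: [0.5, -0.3, -0.3]
finger_gap: 82.0
```

```bash
python3 wr.py w5.png
```

```text
10.3 [ 461.9 -171.8   95.4] [0.913 0.407 0.   ] [ 0.5 -0.3 -0.3] 81.97942936210575
[[0.91, -0.39, -0.1, 434.23], [0.41, 0.89, 0.22, -109.85], [0.0, -0.24, 0.97, 239.93], [0.0, 0.0, 0.0, 1.0]] 71.20531543361373 -0.06442015868386786
```

View pics/w5.png

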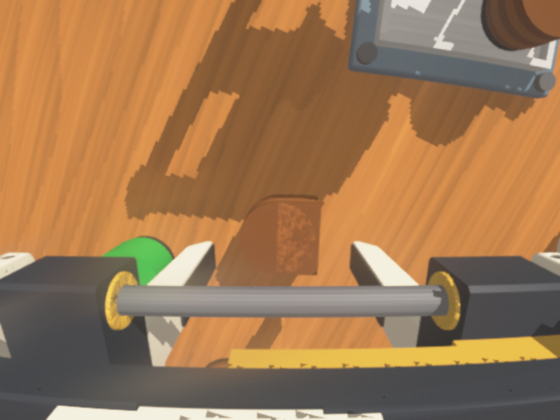

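```bash
python3 - <<'E'
from h import *
import json
c=json.load(open('pics/w5.png.json'))
a,b=[onz(c,*p,42)[:2] for p in [(320,200),(317.5,274.5)]]; d=b-a; L=np.linalg.norm(d); d/=L; nrm=np.array([-d[1],d[0]])
yaw=np.degrees(np.arctan2(nrm[1],nrm[0])); ctr=(a+b)/2-28.5*nrm
print(L,yaw,ctr)
from plan import *
json.dump([461.48,-172,95.04,24.0],open('cmd.json','w'))
plan([(*ctr,33,yaw,82,2,25)])
E
```

```text
55.80180341127567 23.991656849477707 [ 459.19229175 -172.11552502]
{"travel": [[-0.7, -0.3, 20.7], [-1.4, -0.5, 41.4], [-2.1, -0.8, 62], [-2.1, -0.8, 62], [-2.1, -0.8, 62], [-2.1, -0.8, 62], [-2.1, -0.8, 62], [-2.1, -0.8, 62]], "angular": [[0, 0, 0], [0, 0, 0], [0, 0, 0], [0, 0, 0], [0, 0, 0], [0, 0, 0], [0, 0, 0], [0, 0, 0]], "claw": [82, 82, 82, 82, 82, 82, 82, 82]}
end [459.24, -172.12, 33.04, 24.0]
```

Request:
step_arm(travel=[[-0.7,-0.3,20.7],[-1.4,-0.5,41.4],[-2.1,-0.8,62],[-2.1,-0.8,62],[-2.1,-0.8,62],[-2.1,-0.8,62],[-2.1,-0.8,62],[-2.1,-0.8,62]], angular=[[0,0,0],[0,0,0],[0,0,0],[0,0,0],[0,0,0],[0,0,0],[0,0,0],[0,0,0]], claw=[82,82,82,82,82,50,50,50])

```text
time_s: 11.02
tcp_pos: [460.1, -172.4, 34.2]
eef_rot: [[0.913, 0.407, 0.002], [0.407, -0.913, -0.001], [0.002, 0.002, -1.0]]
contact_force: [-0.4, 0.6, 1.2]
finger_gap: 66.7
```

Request:
step_arm(travel=[[0,0,0],[0,0,0],[0,0,0],[0,0,0],[0,0,0],[0,0,-5],[0,0,-15],[0,0,-30]], angular=[[0,0,0],[0,0,0],[0,0,0],[0,0,0],[0,0,0],[0,0,0],[0,0,0],[0,0,0]], claw=[50,50,50,50,50,50,50,50])

```text
time_s: 11.68
tcp_pos: [458.4, -171.8, 63.0]
eef_rot: [[0.914, 0.407, -0.003], [0.407, -0.914, 0.001], [-0.002, -0.002, -1.0]]
contact_force: [1.0, 0.5, -0.1]
finger_gap: 56.8
```

```bash
python3 - <<'E'
from plan import *
json.dump([459.24,-172.12,63.04,24.0],open('cmd.json','w'))
plan([(459.2,-150,140,32,50,0),(488,23.7,140,108,50,2)],step=33,deg=6.7)
E
```

```text
{"travel": [[3, -6.7, -25.7], [6, -13.5, -51.3], [9, -20.2, -77], [17, -32.5, -77], [25.1, -44.7, -77], [33.2, -57, -77], [41.3, -69.2, -77], [49.4, -81.5, -77]], "angular": [[0, 0, -0.047], [0, 0, -0.093], [0, 0, -0.14], [0, 0, -0.25], [0, 0, -0.361], [0, 0, -0.471], [0, 0, -0.582], [0, 0, -0.692]], "claw": [50, 50, 50, 50, 50, 50, 50, 50]}
{"travel": [[14, -4.3, 0], [28, -8.5, 0], [42.1, -12.8, 0], [56.1, -17.1, 0], [70.1, -21.4, 0], [84.2, -25.6, 0], [98.2, -29.9, 0], [98.2, -29.9, 0]], "angular": [[0, 0, -0.111], [0, 0, -0.221], [0, 0, -0.332], [0, 0, -0.442], [0, 0, -0.553], [0, 0, -0.664], [0, 0, -0.774], [0, 0, -0.774]], "claw": [50, 50, 50, 50, 50, 50, 50, 50]}
{"travel": [[0, 0, 0], [0, 0, 0], [0, 0, 0], [0, 0, 0], [0, 0, 0], [0, 0, 0], [0, 0, 0], [0, 0, 0]], "angular": [[0, 0, 0], [0, 0, 0], [0, 0, 0], [0, 0, 0], [0, 0, 0], [0, 0, 0], [0, 0, 0], [0, 0, 0]], "claw": [50, 50, 50, 50, 50, 50, 50, 50]}
end [488.02, 23.69, 140.04, 108.0]
```

Request:
step_arm(travel=[[3,-6.7,-25.7],[6,-13.5,-51.3],[9,-20.2,-77],[17,-32.5,-77],[25.1,-44.7,-77],[33.2,-57,-77],[41.3,-69.2,-77],[49.4,-81.5,-77]], angular=[[0,0,-0.047],[0,0,-0.093],[0,0,-0.14],[0,0,-0.25],[0,0,-0.361],[0,0,-0.471],[0,0,-0.582],[0,0,-0.692]], claw=[50,50,50,50,50,50,50,50])

```text
time_s: 12.35
tcp_pos: [471.1, -77.0, 140.8]
eef_rot: [[0.439, 0.898, 0.0], [0.898, -0.439, -0.0], [-0.0, 0.0, -1.0]]
contact_force: [0.2, -0.2, -1.2]
finger_gap: 57.0
```

Request:
step_arm(travel=[[14,-4.3,0],[28,-8.5,0],[42.1,-12.8,0],[56.1,-17.1,0],[70.1,-21.4,0],[84.2,-25.6,0],[98.2,-29.9,0],[98.2,-29.9,0]], angular=[[0,0,-0.111],[0,0,-0.221],[0,0,-0.332],[0,0,-0.442],[0,0,-0.553],[0,0,-0.664],[0,0,-0.774],[0,0,-0.774]], claw=[50,50,50,50,50,50,50,50])

```text
time_s: 13.02
tcp_pos: [488.4, 26.9, 140.6]
eef_rot: [[-0.315, 0.949, 0.001], [0.949, 0.315, 0.002], [0.002, 0.002, -1.0]]
contact_force: [-0.1, -0.2, -0.7]
finger_gap: 56.8
```

Request:
step_arm(travel=[[0,0,10],[0,0,20],[0,0,30],[0,0,40],[0,0,40],[0,0,40],[0,0,40],[0,0,40]], angular=[[0,0,0],[0,0,0],[0,0,0],[0,0,0],[0,0,0],[0,0,0],[0,0,0],[0,0,0]], claw=[50,50,50,50,50,50,50,50])

```text
time_s: 13.68
tcp_pos: [488.5, 23.4, 100.8]
eef_rot: [[-0.308, 0.951, 0.001], [0.951, 0.308, -0.0], [-0.001, 0.001, -1.0]]
contact_force: [-0.2, 0.2, -1.0]
finger_gap: 57.1
```

```bash
python3 wr.py w6.png; python3 - <<'E'
from h import *
import json
r.read_state()
C=json.load(open('cal.json'))
a=save('scene','s1.png'); b=save('side','d1.png')
a=cv2.imread('pics/s1.png'); b=cv2.imread('pics/d1.png'); w=cv2.imread('pics/w6.png')
out=np.zeros((600,800,3),np.uint8)
out[:300,:400]=cv2.resize(a[190:280,215:335],(400,300),interpolation=2)
out[300:,:400]=np.clip(1.8*cv2.resize(b[215:305,220:340],(400,300),interpolation=2).astype(float),0,255)
out[:300,400:]=cv2.resize(w,(400,300))
out[300:,400:]=cv2.resize(w[190:340,180:380],(400,300))
cv2.imwrite('pics/c6.png',out)
E
```

```text
13.6833 [488.5  23.4 100.8] [-0.308  0.951 -0.001] [-0.2  0.2 -1. ] 57.07371824002832
[[-0.31, -0.92, -0.23, 424.19], [0.95, -0.3, -0.07, 3.17], [-0.0, -0.24, 0.97, 245.31], [0.0, 0.0, 0.0, 1.0]] 71.20531543361373 -0.06442015868386786
```

View pics/c6.png

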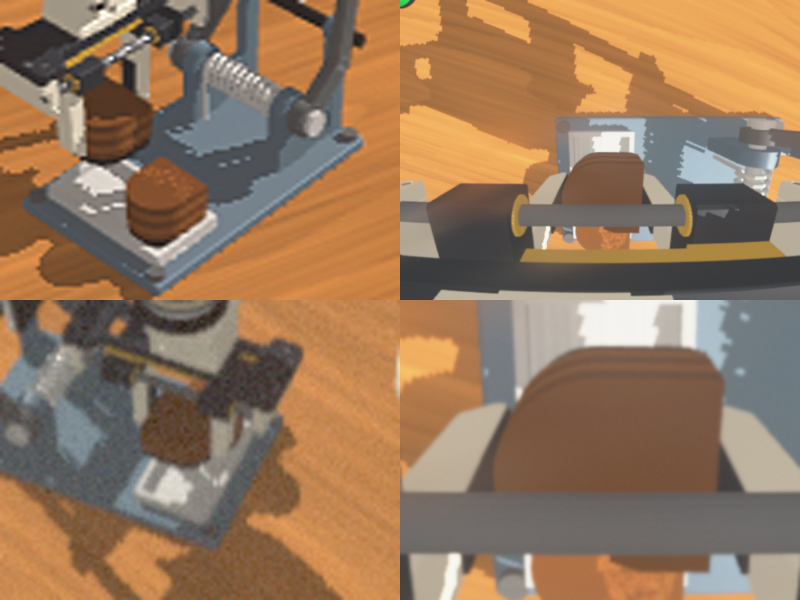

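Heel B stands flat in the -y half of the tray. Heel A is held above the +y half with the same in-hand offset. Now I lower it.

Request:
step_arm(travel=[[0.5,-0.3,15],[0.5,-0.3,25],[0.5,-0.3,31],[0.5,-0.3,37],[0.5,-0.3,42],[0.5,-0.3,46],[0.5,-0.3,49],[0.5,-0.3,50]], angular=[[0,0,0],[0,0,0],[0,0,0],[0,0,0],[0,0,0],[0,0,0],[0,0,0],[0,0,0]], claw=[50,50,50,50,50,50,50,50])

```text
time_s: 14.5
tcp_pos: [487.4, 24.0, 49.8]
eef_rot: [[-0.309, 0.951, -0.001], [0.951, 0.309, -0.0], [0.0, -0.001, -1.0]]
contact_force: [-1.9, -0.3, 8.6]
finger_gap: 57.2
```

Request:
step_arm(travel=[[0,0,-0.4],[0,0,-0.5],[0,0,-0.5],[0,0,-0.5],[0,0,-0.5],[0,0,-0.5],[0,0,-0.5],[0,0,-0.5]], angular=[[0,0,0],[0,0,0],[0,0,0],[0,0,0],[0,0,0],[0,0,0],[0,0,0],[0,0,0]], claw=[50,50,60,80,80,80,80,80])

```text
time_s: 15.17
tcp_pos: [487.7, 24.1, 50.6]
eef_rot: [[-0.309, 0.951, 0.0], [0.951, 0.309, -0.0], [-0.0, 0.0, -1.0]]
contact_force: [0.8, 0.2, -1.4]
finger_gap: 79.5
```

Request:
step_arm(travel=[[0,0,-20],[0,0,-45],[0,0,-75],[0,0,-105],[0,0,-130],[0,0,-150],[0,0,-150],[0,0,-150]], angular=[[0,0,0],[0,0,0],[0,0,0],[0,0,0],[0,0,0],[0,0,0],[0,0,0],[0,0,0]], claw=[80,80,80,80,80,80,80,80])

```text
time_s: 15.83
tcp_pos: [488.0, 24.1, 201.3]
eef_rot: [[-0.309, 0.951, 0.002], [0.951, 0.309, 0.0], [-0.001, 0.002, -1.0]]
contact_force: [0.0, 0.0, -0.3]
finger_gap: 79.7
```

```bash
python3 - <<'E'
from h import *
import json
s=r.read_state(); print(s['tcp_pos'])
a=save('scene','s2.png'); b=save('side','d2.png')
a=cv2.imread('pics/s2.png'); b=cv2.imread('pics/d2.png')
out=np.zeros((600,800,3),np.uint8)
out[:300,:400]=cv2.resize(a[205:280,220:320],(400,300),interpolation=2)
out[300:,:400]=np.clip(1.8*cv2.resize(b[220:295,230:330],(400,300),interpolation=2).astype(float),0,255)
out[:300,400:]=cv2.resize(a[110:230,235:395],(400,300),interpolation=2)
out[300:,400:]=np.clip(1.8*cv2.resize(b[130:250,160:320],(400,300),interpolation=2).astype(float),0,255)
cv2.imwrite('pics/c7.png',out)
from plan import *
# start measured ~; bar points
c=np.array([516.5,33]); a=np.radians(108); ex=np.array([np.cos(a),np.sin(a)])
for q in (0,.2,.4,.6,.8,1,1.2,1.4,1.5,1.6,1.64,1.7):
    t=1.7-q; x=140-240*np.cos(t)+37*np.sin(t); z=68+240*np.sin(t)+37*np.cos(t); print(q,np.round([*(c+x*ex),z],1), round(x,1))
E
```

```text
[488.00871534  24.07787396 201.31944278]
0 [452.3 230.5 301.2] 207.6
0.2 [467.1 185.1 310. ] 159.9
0.4 [482.1 139.  309.2] 111.5
0.6 [496.7  94.  298.7] 64.1
0.8 [510.4  51.8 279. ] 19.8
1 [522.6  14.2 250.9] -19.7
1.2 [532.8 -17.3 215.5] -52.9
1.4 [540.7 -41.5 174.3] -78.3
1.5 [543.7 -50.6 151.9] -87.9
1.6 [545.9 -57.5 128.8] -95.1
1.64 [546.6 -59.6 119.3] -97.3
1.7 [547.4 -62.1 105. ] -100.0
```

View pics/c7.png

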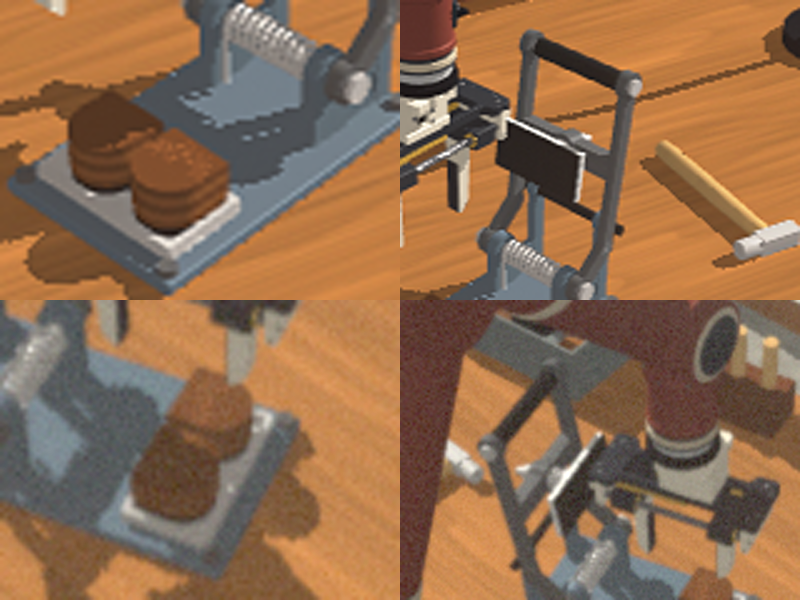

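Both heels stand flat in the tray, free of the fingers, and the lever is open. The bar ends are at scene (287,127)/(328,143) and side (196,189)/(219,159), so I triangulate the bar.

```bash
python3 - <<'E'
from h import *
import json
C=json.load(open('cal.json'))
a=tri(C['scene'],(287,126.8),C['side'],(196,188.8)); b=tri(C['scene'],(327.8,142.8),C['side'],(219.2,158.8))
print(a,b,(a+b)/2,np.linalg.norm(a-b),np.degrees(np.arctan2(*(b-a)[[1,0]]))+90)
from plan import *
json.dump([487.8,24.1,200.04,108.0],open('cmd.json','w'))
plan([(500,-15,260,108,80,0),(500,-15,400,108,80,0),(452.3,230.5,400,108,60,1),(452.3,230.5,345,108,60,1)])
E
```

```text
[385.86312431 206.60208959 302.57284752] [512.88854736 256.91014147 299.80210342] [449.37583583 231.75611553 301.18747547] 136.6529736548641 111.60589906596715
{"travel": [[-20.5, -0.2, -30], [-41, -0.5, -60], [-41, -0.5, -95], [-41, -0.5, -130], [-41, -0.5, -165], [-41, -0.5, -200], [-5.5, 3.9, -200], [30, 8.2, -200]], "angular": [[0, 0, 0], [0, 0, 0], [0, 0, 0], [0, 0, 0], [0, 0, 0], [0, 0, 0], [0, 0, 0], [0, 0, 0]], "claw": [80, 80, 80, 80, 80, 80, 60, 60]}
{"travel": [[35.4, 4.4, 0], [70.9, 8.7, 0], [106.3, 13.1, 0], [141.8, 17.5, 0], [177.3, 21.8, 0], [177.3, 21.8, 0], [177.3, 21.8, 27.5], [177.3, 21.8, 55]], "angular": [[0, 0, 0], [0, 0, 0], [0, 0, 0], [0, 0, 0], [0, 0, 0], [0, 0, 0], [0, 0, 0], [0, 0, 0]], "claw": [60, 60, 60, 60, 60, 60, 60, 60]}
{"travel": [[0, 0, 0], [0, 0, 0], [0, 0, 0], [0, 0, 0], [0, 0, 0], [0, 0, 0], [0, 0, 0], [0, 0, 0]], "angular": [[0, 0, 0], [0, 0, 0], [0, 0, 0], [0, 0, 0], [0, 0, 0], [0, 0, 0], [0, 0, 0], [0, 0, 0]], "claw": [60, 60, 60, 60, 60, 60, 60, 60]}
end [452.27, 230.52, 345.04, 108.0]
```

Request:
step_arm(travel=[[-20.5,0,-30],[-41,0,-60],[-41,0,-95],[-41,0,-130],[-41,0,-165],[-41,0,-200],[-5.5,4,-200],[30,8,-200]], angular=[[0,0,0],[0,0,0],[0,0,0],[0,0,0],[0,0,0],[0,0,0],[0,0,0],[0,0,0]], claw=[80,80,80,80,80,80,60,60])

```text
time_s: 16.6
tcp_pos: [487.0, 53.8, 401.0]
eef_rot: [[-0.303, 0.953, 0.002], [0.953, 0.303, -0.001], [-0.001, 0.002, -1.0]]
contact_force: [-0.2, 1.3, -0.1]
finger_gap: 71.2
```

Request:
step_arm(travel=[[35.4,4.4,0],[70.9,8.7,0],[106.3,13.1,0],[141.8,17.5,0],[177.3,21.8,0],[177.3,21.8,0],[177.3,21.8,27.5],[177.3,21.8,55]], angular=[[0,0,0],[0,0,0],[0,0,0],[0,0,0],[0,0,0],[0,0,0],[0,0,0],[0,0,0]], claw=[60,60,60,60,60,60,60,60])

```text
time_s: 17.27
tcp_pos: [452.0, 231.5, 344.2]
eef_rot: [[-0.311, 0.95, 0.001], [0.95, 0.311, 0.0], [0.0, 0.001, -1.0]]
contact_force: [0.4, -0.0, -0.5]
finger_gap: 59.9
```

Request:
step_arm(travel=[[0,0,0],[0,0,15],[0,0,28],[0,0,41],[0,0,41],[0,0,41],[0,0,41],[0,0,41]], angular=[[0,0,0],[0,0,0],[0,0,0],[0,0,0],[0,0,0],[0,0,0],[0,0,0],[0,0,0]], claw=[60,60,60,60,60,60,60,60])

```text
time_s: 17.93
tcp_pos: [452.5, 230.7, 305.6]
eef_rot: [[-0.309, 0.951, 0.002], [0.951, 0.309, 0.001], [0.0, 0.002, -1.0]]
contact_force: [-0.7, 0.5, -0.1]
finger_gap: 60.2
```

Request:
step_arm(travel=[[0,0,0],[0,0,0],[0,0,0],[0,0,0],[0,0,0],[0,0,0],[0,0,0],[0,0,0]], angular=[[0,0,0],[0,0,0],[0,0,0],[0,0,0],[0,0,0],[0,0,0],[0,0,0],[0,0,0]], claw=[40,30,15,15,15,15,15,15], grip_force=25)

```text
time_s: 18.6
tcp_pos: [452.0, 230.1, 304.6]
eef_rot: [[-0.309, 0.951, 0.0], [0.951, 0.309, -0.001], [-0.001, -0.0, -1.0]]
contact_force: [1.0, -0.7, 1.2]
finger_gap: 21.1
```

Gripped the bar: the gap is 21 mm on a 22 mm rubber sleeve. Now I follow the arc down to q = 1.6.

```bash
cat >> plan.py <<'E'
def bar(q,c=(516.5,33),yaw=108.,tz=3.):
    t=1.7-q; x=140-240*np.cos(t)+37*np.sin(t); z=68+240*np.sin(t)+37*np.cos(t); a=np.radians(yaw)
    return [c[0]+x*np.cos(a),c[1]+x*np.sin(a),z+tz]
E
python3 - <<'E'
from plan import *
json.dump([452.27,230.52,304.04,108.0],open('cmd.json','w'))
qs=list(np.linspace(0,1.55,25)[1:])
plan([(*bar(q),108,15,0) for q in qs],step=60)
print(bar(0))
E
```

```text
{"travel": [[-15.3, 0, -4.1], [-30.7, 0, -7], [-46.3, 0, -8.8], [-61.9, 0, -9.7], [-77.6, 0, -9.6], [-93.2, 0, -8.4], [-108.8, 0, -6.3], [-124.1, 0, -3.1]], "angular": [[0, 0, 0], [0, 0, 0], [0, 0, 0], [0, 0, 0], [0, 0, 0], [0, 0, 0], [0, 0, 0], [0, 0, 0]], "claw": [15, 15, 15, 15, 15, 15, 15, 15]}
{"travel": [[-15.2, 0, 4.1], [-30, 0, 9.2], [-44.4, 0, 15.2], [-58.5, 0, 22.2], [-72.1, 0, 30.1], [-85.1, 0, 38.8], [-97.5, 0, 48.3], [-109.3, 0, 58.7]], "angular": [[0, 0, 0], [0, 0, 0], [0, 0, 0], [0, 0, 0], [0, 0, 0], [0, 0, 0], [0, 0, 0], [0, 0, 0]], "claw": [15, 15, 15, 15, 15, 15, 15, 15]}
{"travel": [[-11.1, 0, 11], [-21.5, 0, 22.8], [-31.1, 0, 35.2], [-39.9, 0, 48.2], [-47.8, 0, 61.7], [-54.8, 0, 75.7], [-60.9, 0, 90.2], [-66.1, 0, 105]], "angular": [[0, 0, 0], [0, 0, 0], [0, 0, 0], [0, 0, 0], [0, 0, 0], [0, 0, 0], [0, 0, 0], [0, 0, 0]], "claw": [15, 15, 15, 15, 15, 15, 15, 15]}
end [544.82, -54.32, 143.44, 108.0]
[np.float64(452.3436602502796), np.float64(230.45291065313697), np.float64(304.2323082196581)]
```

Request:
step_arm(travel=[[-15.3,0,-4.1],[-30.7,0,-7],[-46.3,0,-8.8],[-61.9,0,-9.7],[-77.6,0,-9.6],[-93.2,0,-8.4],[-108.8,0,-6.3],[-124.1,0,-3.1]], angular=[[0,0,0],[0,0,0],[0,0,0],[0,0,0],[0,0,0],[0,0,0],[0,0,0],[0,0,0]], claw=[15,15,15,15,15,15,15,15])

```text
time_s: 19.27
tcp_pos: [490.4, 114.5, 308.3]
eef_rot: [[-0.311, 0.95, 0.001], [0.95, 0.311, 0.004], [0.004, 0.002, -1.0]]
contact_force: [-1.3, 3.9, 0.5]
finger_gap: 21.4
```

Going well: about 4 N of return spring.

Request:
step_arm(travel=[[-15.2,0,4.1],[-30,0,9.2],[-44.4,0,15.2],[-58.5,0,22.2],[-72.1,0,30.1],[-85.1,0,38.8],[-97.5,0,48.3],[-109.3,0,58.7]], angular=[[0,0,0],[0,0,0],[0,0,0],[0,0,0],[0,0,0],[0,0,0],[0,0,0],[0,0,0]], claw=[15,15,15,15,15,15,15,15])

```text
time_s: 19.93
tcp_pos: [525.7, 8.3, 249.0]
eef_rot: [[-0.31, 0.951, 0.004], [0.951, 0.31, 0.001], [-0.0, 0.004, -1.0]]
contact_force: [2.9, 3.0, 1.8]
finger_gap: 21.3
```

Request:
step_arm(travel=[[-11.1,0,11],[-21.5,0,22.8],[-31.1,0,35.2],[-39.9,0,48.2],[-47.8,0,61.7],[-54.8,0,75.7],[-60.9,0,90.2],[-66.1,0,105]], angular=[[0,0,0],[0,0,0],[0,0,0],[0,0,0],[0,0,0],[0,0,0],[0,0,0],[0,0,0]], claw=[15,15,15,15,15,15,15,15])

```text
time_s: 20.6
tcp_pos: [546.6, -54.7, 143.2]
eef_rot: [[-0.309, 0.951, 0.004], [0.951, 0.309, 0.001], [-0.001, 0.004, -1.0]]
contact_force: [3.6, 2.8, 2.6]
finger_gap: 21.2
```

Request:
step_arm(travel=[[0,0,0],[0,0,0],[0,0,0],[0,0,0],[0,0,0],[0,0,0],[0,0,0],[0,0,0]], angular=[[0,0,0],[0,0,0],[0,0,0],[0,0,0],[0,0,0],[0,0,0],[0,0,0],[0,0,0]], claw=[15,15,15,15,15,15,15,15])

```text
time_s: 21.27
tcp_pos: [546.5, -54.3, 144.4]
eef_rot: [[-0.31, 0.951, 0.005], [0.951, 0.31, 0.0], [-0.001, 0.005, -1.0]]
contact_force: [4.7, 2.0, 2.1]
finger_gap: 21.0
```

```bash
python3 - <<'E'
from h import *
for i in range(3):
    r.get_image('scene'); s=r.read_state(); print(s['tcp_pos'],s['contact_force'])
a=save('scene','s3.png'); b=save('side','d3.png'); w=save('wrist','w7.png')
a=cv2.imread('pics/s3.png'); b=cv2.imread('pics/d3.png'); w=cv2.imread('pics/w7.png')
out=np.zeros((600,800,3),np.uint8)
out[:300,:400]=cv2.resize(a[175:280,210:350],(400,300),interpolation=2)
out[300:,:400]=np.clip(1.8*cv2.resize(b[190:295,210:350],(400,300),interpolation=2).astype(float),0,255)
out[:300,400:]=cv2.resize(w,(400,300))
out[300:,400:]=cv2.resize(w[80:260,240:480],(400,300))
cv2.imwrite('pics/c8.png',out)
from plan import *
print([np.round(bar(q),1).tolist() for q in (1.55,1.6,1.64,1.68,1.7)])
plan([(*bar(q),108,15,0) for q in (1.565,1.58,1.595,1.61,1.62,1.63,1.64,1.65)],commit=False)
E
```

```text
[546.46251316 -54.32245662 144.41221984] [4.97730255 1.9152145  3.35984866]
[546.49018722 -54.29291159 144.45219858] [3.47524597 2.35619236 1.83873685]
[546.48720806 -54.27941976 144.43795218] [4.84428186 2.35953332 2.3087048 ]
[[544.9, -54.3, 143.4], [545.9, -57.5, 131.8], [546.6, -59.6, 122.3], [547.2, -61.4, 112.8], [547.4, -62.1, 108.0]]
{"travel": [[-1, 0, 3.5], [-2, 0, 7], [-3, 0, 10.5], [-3.9, 0, 14], [-4.5, 0, 16.4], [-5, 0, 18.7], [-5.6, 0, 21.1], [-6.1, 0, 23.5]], "angular": [[0, 0, 0], [0, 0, 0], [0, 0, 0], [0, 0, 0], [0, 0, 0], [0, 0, 0], [0, 0, 0], [0, 0, 0]], "claw": [15, 15, 15, 15, 15, 15, 15, 15]}
end [546.71, -60.12, 119.94, 108.0]
```

View pics/c8.png

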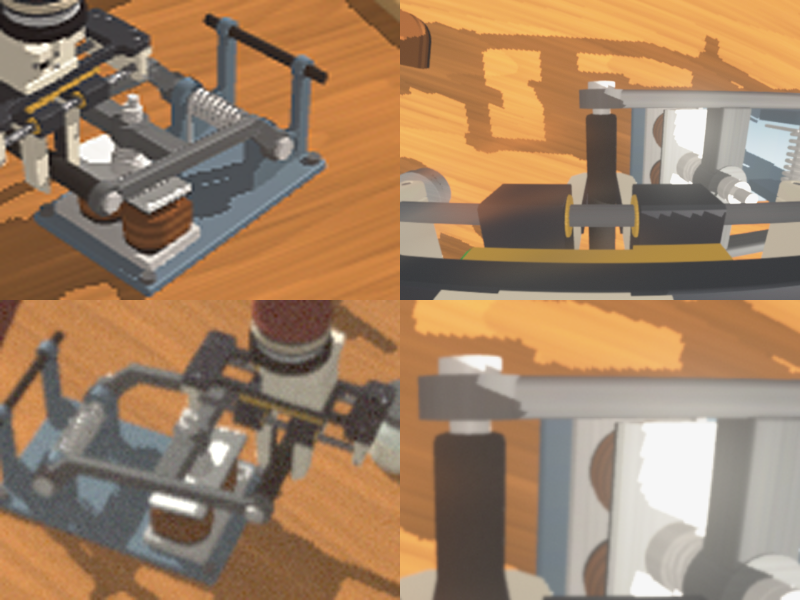

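Lever down to q≈1.55 and both heels sit under the platen. Now I go down in small steps, logging averaged force against bar height.

Request:
step_arm(travel=[[-1,0.5,3.5],[-2,1,7],[-3,2,10.5],[-3.9,2,14],[-3.9,2,14],[-3.9,2,14],[-3.9,2,14],[-3.9,2,14]], angular=[[0,0,0],[0,0,0],[0,0,0],[0,0,0],[0,0,0],[0,0,0],[0,0,0],[0,0,0]], claw=[15,15,15,15,15,15,15,15])

```text
time_s: 22.23
tcp_pos: [547.8, -58.1, 130.1]
eef_rot: [[-0.309, 0.951, 0.0], [0.951, 0.309, -0.001], [-0.001, 0.0, -1.0]]
contact_force: [4.7, -0.4, 2.5]
finger_gap: 21.2
```

```bash
cat > avg.py <<'E'
from h import *
F=[];P=[]
for i in range(6):
    r.get_image('side'); s=r.read_state(); F.append(s['contact_force']);P.append(s['tcp_pos'])
F=np.mean(F,0);P=np.mean(P,0); e=np.array([-.309,.951,0]); y=np.array([.951,.309,0])
print(round(s['time_s'],1),P.round(2),F.round(2),'Fx %.1f Fy %.1f Fz %.1f'%(F@e,F@y,F[2]))
E
python3 avg.py
```

```text
22.5 [547.76 -58.04 130.18] [ 4.32 -1.58  3.61] Fx -2.8 Fy 3.6 Fz 3.6
```

Request:
step_arm(travel=[[-0.5,0,2.4],[-1,0,4.7],[-1.6,0,7],[-1.6,0,7],[-1.6,0,7],[-1.6,0,7],[-1.6,0,7],[-1.6,0,7]], angular=[[0,0,0],[0,0,0],[0,0,0],[0,0,0],[0,0,0],[0,0,0],[0,0,0],[0,0,0]], claw=[15,15,15,15,15,15,15,15])

```text
time_s: 23.2
tcp_pos: [548.3, -59.7, 122.8]
eef_rot: [[-0.309, 0.951, 0.0], [0.951, 0.309, -0.001], [-0.001, 0.0, -1.0]]
contact_force: [4.5, -2.7, 3.7]
finger_gap: 21.2
```

```bash
python3 avg.py
```

```text
23.5 [548.31 -59.65 122.82] [ 4.48 -2.58  3.6 ] Fx -3.8 Fy 3.5 Fz 3.6
```

Request:
step_arm(travel=[[-0.5,0.5,1.5],[-1,1,3],[-1.5,1,4.5],[-1.5,1,4.5],[-1.5,1,4.5],[-1.5,1,4.5],[-1.5,1,4.5],[-1.5,1,4.5]], angular=[[0,0,0],[0,0,0],[0,0,0],[0,0,0],[0,0,0],[0,0,0],[0,0,0],[0,0,0]], claw=[15,15,15,15,15,15,15,15])

```text
time_s: 24.17
tcp_pos: [548.6, -60.5, 118.8]
eef_rot: [[-0.309, 0.951, -0.002], [0.951, 0.309, -0.0], [0.0, -0.002, -1.0]]
contact_force: [0.8, -2.6, 9.5]
finger_gap: 21.0
```

```bash
python3 avg.py
```

```text
24.5 [548.62 -60.44 118.79] [ 1.81 -2.15  8.82] Fx -2.6 Fy 1.1 Fz 8.8
```

Request:
step_arm(travel=[[-0.5,0.5,1.5],[-0.8,0.5,3],[-1.2,0.5,4.5],[-1.2,0.5,4.5],[-1.2,0.5,4.5],[-1.2,0.5,4.5],[-1.2,0.5,4.5],[-1.2,0.5,4.5]], angular=[[0,0,0],[0,0,0],[0,0,0],[0,0,0],[0,0,0],[0,0,0],[0,0,0],[0,0,0]], claw=[15,15,15,15,15,15,15,15])

```text
time_s: 25.13
tcp_pos: [548.9, -61.2, 114.6]
eef_rot: [[-0.309, 0.951, -0.003], [0.951, 0.309, -0.0], [0.001, -0.003, -1.0]]
contact_force: [0.4, -1.9, 11.1]
finger_gap: 21.4
```

```bash
python3 avg.py
```

```text
25.4 [548.91 -61.2  114.55] [ 0.28 -1.86 11.48] Fx -1.9 Fy -0.3 Fz 11.5
```

Contact was at TCP z≈122.8. Force and travel agree on about 4.8 mm of squeeze now, so I need roughly 5.4 mm more at the bar.

Request:
step_arm(travel=[[-0.3,0,1.5],[-0.6,0,3],[-0.8,0,4.5],[-1,0,5.7],[-1,0,5.7],[-1,0,5.7],[-1,0,5.7],[-1,0,5.7]], angular=[[0,0,0],[0,0,0],[0,0,0],[0,0,0],[0,0,0],[0,0,0],[0,0,0],[0,0,0]], claw=[15,15,15,15,15,15,15,15])

```text
time_s: 26.1
tcp_pos: [549.2, -62.0, 109.4]
eef_rot: [[-0.309, 0.951, -0.003], [0.951, 0.309, -0.0], [0.001, -0.003, -1.0]]
contact_force: [-1.0, -2.1, 14.9]
finger_gap: 21.4
```

```bash
python3 avg.py; python3 - <<'E'
from h import *
a=save('scene','s4.png'); b=save('side','d4.png')
a=cv2.imread('pics/s4.png'); b=cv2.imread('pics/d4.png'); p=cv2.imread('pics/s3.png')
out=np.zeros((600,800,3),np.uint8)
out[:300,:400]=cv2.resize(a[175:280,210:350],(400,300),interpolation=2)
out[300:,:400]=np.clip(1.8*cv2.resize(b[190:295,210:350],(400,300),interpolation=2).astype(float),0,255)
out[:300,400:]=cv2.resize(p[200:245,240:300],(400,300),interpolation=2)
out[300:,400:]=cv2.resize(a[200:245,240:300],(400,300),interpolation=2)
cv2.imwrite('pics/c9.png',out)
E
```

```text
26.4 [549.21 -62.03 109.39] [-0.97 -1.89 15.01] Fx -1.5 Fy -1.5 Fz 15.0
```

Force gives 7.8 mm and travel gives 7.9 mm, steady, and the level geometry agrees. I hand in while holding the bar.

```bash
python3 -c "
from h import *
s=r.read_state(); print(s['tcp_pos'],s['contact_force'],s['finger_gap']); print(r.finish_job())"
```

```text
[549.17456695 -62.02218482 109.40847269] [-0.61457195 -1.15560571 13.26860609] 21.72160547775795
the job is handed in; nothing more can be done
None
```

Both tall heels are standing side by side in the press tray, rubber side down. I released them, pulled the bar down, and handed the job in at about 26 s of the 72 s with the bar still held.

- **Heels:** after I let go of them, the scene and side pictures showed both flat in the tray. With the lever at about 1.55 the platen was over both of them.
- **Squeeze:** the platen touched at a tool height (TCP) of about 122.8 mm, and I stopped at 109.4 mm. Travel from that contact gives about 7.9 mm of squeeze. The averaged 15.0 N on the bar gives about 7.8 mm. The nominal "level" height puts it nearer 7.4 mm, still within the 2 mm tolerance.
- **Disagreements and gaps:**
  - The single reading just before hand-in was 13.3 N, with the position unchanged. I put that down to about 1 N of sensor noise.
  - I could not check the gap under the nuts, or the heels under full pressure, by eye because the 12-picture viewing limit was reached.
- **Everything else:** I did not touch the low heel, hammer, jar, tin or green look-alikes.

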